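# Shut off pneumo air and set the depth marker

## Robot

A 6-joint arm with a two-finger parallel gripper is mounted at the origin on the work surface. World frame = base frame: x ahead of the robot, y to its left, z up, the work surface at z = 0. Lengths are in m, angles in rad, forces in N, time in s.
With the tool pointing down it reaches from about 0.425 to 0.925 m from the base axis. Payload 12.5 kg.
Tool frame: the origin (TCP) lies midway between the tips of the shut fingers; the grasp point (between the pads) lies 19 mm behind it; z points along the fingers, y is the line along which they close (so a half turn about z gives the same grasp; the last joint's range is limited). The gripper opens to 85 mm and grips with 20 to 120 N. Pads are 22 mm wide; open, the fingers measure 114 mm over their backs; the gripper's body (76 mm by 85 mm) begins 54 mm behind the grasp point. The pads swing forward as they close: fully open they stand 13 mm farther back than shut.
Start: joints at [-1.208, 0.491, 1.559, -0, 1.092, -0.106], TCP at [0.282, -0.558, 0.231] pointing down, gripper open.
Joint ranges: [-3.1, 3.1], [-0.84, 2.19], [0.05, 2.79], [-1.13, 4.28], [0.06, 2.93], [-2.69, 2.69]. Speed limits (rad/s): [2.22, 2.22, 2.79, 3.14, 3.14, 3.14].

## Interface

Orientations are given as a unit quaternion [x, y, z, w].
In Python, from rig import monitor, imaging, manip gives the robot as it stands.
- The arm moves only by the tool send_rows, never from a script. Its argument "rows" is a list of rows, each a list of 5 numbers: the shift along the tool's x, y, z in mm, then the turn about the tool's z in degrees, then the opening, from 0 (shut) to 1 (fully open). In form: [[x, y, z, roll, jaw], ...]. A call has 1 to 10 rows; each row shifts and turns the commanded pose from where the row before left it, along the tool's axes as they then stand; what a row does not reach is not made up. A row lasts 1/10 s, in which the tool goes at most 50 mm and 8.59 degrees, less where a joint would pass 70% of its speed; a pose out of reach is approached as far as the arm can. A call with a gripper value outside its range is refused whole. The fingers move at their own pace and stop on an object; "grip_force" is the grip in N (left out, the last holds). Time passes only in rows, so rows that do not move let the fingers close. It gives the time, the measured TCP pose, the force, the opening and the grip force at its end, in the units of the state.
- monitor.get_obs(): the state, without advancing time (a new reading comes with each control period).
- imaging.snapshot(name): name is "scene" or "top"; returns a dict with "color" (384x512x3 uint8, red, green, blue), "mtx" (3x3 intrinsics, pixels), "cam_to_world" (4x4, takes a point from camera to world coordinates). Camera axes: x right, y down, z forward; pixel columns grow to the right and rows downward; lengths in m; the calibration is good to about 2 mm. A picture is of the moment at which its call begins. There is no depth.
- manip.job_done(): hands the job in; it is judged then, once.
The state is a dict: "t": time; "q": joint angles; "qvel": joint speeds; "tau": joint torques, N m; "ee_pos": TCP position; "eef_rot": TCP orientation; "wrist_force": force on the tool from outside, world axes, zero at the start; "torque": the same for the moment, N m; "finger_gap": finger opening in m; "grip_force": force on a finger pad.
Only numpy, scipy, OpenCV 4.12 (cv2) and the standard library are available. Lean on these libraries where they do the work, as an engineer would, in place of code of your own. Each camera call takes 0.05 s, during which the arm holds its last target. There are 200 camera calls.

## Task

On the dive console, shut the yellow pneumo air lever (clockwise, as far as it goes) and let the black depth hand of the big gauge settle; then use the gauge's centre knob to bring the red marker hand exactly over the black hand, and let go. The knob only spins idly unless it is kept pushed down while you turn it. Leave the blue supply lever open, and leave the pen, the cup, its lid and the remote where they are.

Things in the scene. Friction and masses are not known exactly. Their poses are not given: they have to be found in the camera images.
- gauge_centre (a point): Centre of the big depth gauge's rigid, hardly visible glass, on its upper face, 22 mm above the panel. Gauge 170 mm across, dark bezel, white dial, face up in the cream panel of the red case. x: dial's 12 o'clock, away from the operator; y: operator's left; z up. Zero mark lower left (between -x and +y); readings grow clockwise from above, 0 to 60 m over 270 degrees, long mark each 10 m.
- knob_grip (a point): Set knob at the gauge's middle: round fluted black knob, 28 mm across, 30 mm tall, red disc and white line on top, axis vertical. The point is on its axis, 10 mm below its top; let go, its top stands 40 mm and its underside 10 mm above the window. Grip it near the top so that the fingertips clear the window when it is pushed down. It has no turning stops.
- knob_press (a joint): How far the set knob is pushed down, m. 0: up on its spring, spins idly. From 0.0045 (2 N at first, 3 N there; press with 8 to 15 N in all for a firm hold) rubber feet hold the red hand's hub: while kept down, the red hand turns one to one with the knob, either way, from any knob angle. Raised, the red hand stays put, and the knob can be turned back idly for another stroke. At most 0.007.
- marker_tip (a point): Point 58 mm from the gauge axis on the red marker hand (62 mm long, 8 mm wide), under the window. x points outward along the hand. It stays where it is put; stops at the zero and full-scale marks. It starts at a deeper reading (farther clockwise) than the black hand.
- depth_tip (a point): Point 58 mm from the gauge axis on the black depth hand (62 mm long, 8 mm wide), under the window, just below the red hand. x points outward along it. While the yellow lever is open it over-reads (0.35 rad per rad of opening); it falls back anticlockwise as the lever is shut, then stays at the diver's depth. It cannot be moved otherwise.
- pneumo_lever (a joint): Yellow pneumo air lever, rad: 0 shut (free end points to the operator, -x of the gauge), 1.57 fully open (points to the operator's right, -y of the gauge). Shuts clockwise from above against a stop; stays where it is left (0.1 N m of friction). Starts at least half open.
- pneumo_grip (a point): Middle of the yellow sleeve on the pneumo lever, half-way up: a bar 48 mm long, 13 mm wide and 10 mm high, its middle 50 mm from the lever's axis and 32 mm above the panel (nothing but panel beneath it). The x axis points along the lever from its free end towards its pivot.
- pneumo_axis (a point): Point on the vertical pivot of the yellow lever, at the lever's mid-height, 32 mm above the panel. The valve stands left or right of the gauge; the blue one stands in the other place.
- supply_lever (a joint): Blue main supply lever of the same form, rad: 0 shut, 1.57 open; it starts open and must be left so.
- supply_grip (a point): Middle of the blue sleeve of the supply lever, 50 mm from its pivot, 32 mm above the panel.
- pen_centre (a point): Centre of a white marker pen with blue cap, 134 mm long, 17 mm thick, lying on the panel on the operator's side of the gauge. Leave alone.
- cup_centre (a point): Centre, half-way up, of a paper coffee cup, 80 mm across the rim, 105 mm tall, on the bench right of the case. Leave alone.
- cup_lid_centre (a point): Centre of the cup's white lid, 86 mm across, 14 mm tall, on the bench right of the case. Leave alone.
- remote_centre (a point): Centre of a black remote control, 175 x 44 x 18 mm, on the bench left of the case. Leave alone.

How it is judged:
By the outcome, as a careful person would: the job done as asked, in the order asked, and still so for the second after the job is handed in, with the robot touching nothing.
It also fails if it takes over 61 s, if anything falls off the work surface, if the arm or the gripper's body presses on something with over 40 N, if the wrist force passes 120 N, or if a joint passes its speed limit or range.

## Working session

There is one attempt and no reset: what is moved stays moved. The work goes in short steps, Python scripts to look and compute and a tool call to move; the robot and the scene stay as the last step left them, time stands still between calls to the robot, and variables do not carry over. Pictures are saved under pics/ and viewed, at most 10 in all, crops included, and the job is handed in when it is done.

Besides the shell and the picture viewer there is one more tool, called after ">>>" as a command line: name --pt "numbers of a row" for each row, then --argument value for the rest. send_rows: Moves the arm, as the interface text tells. Its arguments: {"type":"object","properties":{"rows":{"type":"array"},"grip_force":{"type":"number"}},"required":["rows"]}

```bash
mkdir -p pics; cat > h.py <<'E'
import numpy as np, cv2
from rig import monitor, imaging, manip
def snap(n):
    s=imaging.snapshot(n); return s['color'],np.array(s['mtx']),np.array(s['cam_to_world'])
def ray(px,K,T,z):
    d=T[:3,:3]@np.linalg.solve(K,[px[0],px[1],1.]); o=T[:3,3]
    return o+d*(z-o[2])/d[2]
def proj(p,K,T):
    c=T[:3,:3].T@(np.asarray(p)-T[:3,3]); u=K@c; return u[:2]/u[2]
E
python3 - <<'E'
from h import *
for n in ['scene','top']:
    im,K,T=snap(n); cv2.imwrite(f'pics/{n}0.png',im[:,:,::-1]); np.savez(f'{n}0.npz',im=im,K=K,T=T)
    print(n,K.tolist(),T.round(3).tolist())
a=cv2.imread('pics/top0.png');
print(monitor.get_obs())
E
```

```text
scene [[413.8545114523278, 0.0, 257.2518722025551], [0.0, 413.8545114523278, 188.2839665160853], [0.0, 0.0, 1.0]] [[0.848, 0.463, -0.257, 0.867], [0.53, -0.736, 0.421, -0.54], [0.006, -0.494, -0.87, 1.207], [0.0, 0.0, 0.0, 1.0]]
top [[458.4309417958716, 0.0, 252.22714417875864], [0.0, 458.4309417958716, 193.35262068401732], [0.0, 0.0, 1.0]] [[-0.008, -0.985, 0.174, 0.287], [-1.0, 0.013, 0.026, -0.03], [-0.028, -0.174, -0.984, 1.473], [0.0, 0.0, 0.0, 1.0]]
{'t': 0.1, 'q': array([-1.20759215e+00,  4.91489496e-01,  1.55938605e+00, -3.61598946e-05,
        1.09168298e+00, -1.05608390e-01]), 'qvel': array([-4.12636940e-04, -3.34579401e-03, -1.10022357e-03,  5.09068212e-04,
       -2.20838227e-05,  1.71247766e-03]), 'tau': array([ 3.07770802e-03, -6.19445729e+01, -2.62025177e+01, -4.41825546e-05,
        2.88320334e-03,  4.96771725e-05]), 'ee_pos': array([ 0.28233099, -0.55737936,  0.2307931 ]), 'eef_rot': array([ 9.72650362e-01,  2.32273632e-01, -7.79372628e-05, -4.76880445e-04]), 'wrist_force': array([ 0.84821884,  0.85796083, -0.71398101]), 'torque': array([-0.02630513, -0.01654259, -0.0187448 ]), 'grip_force': 0.0, 'finger_gap': 0.08521053837501948}
```

View pics/top0.png

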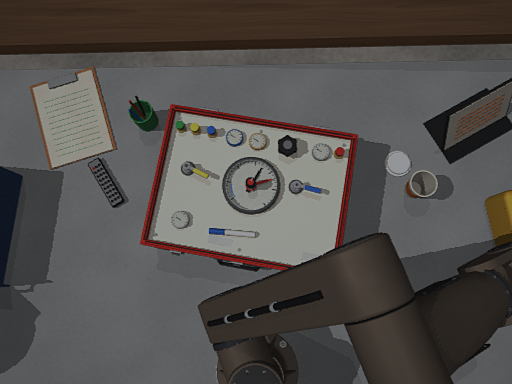

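View pics/scene0.png

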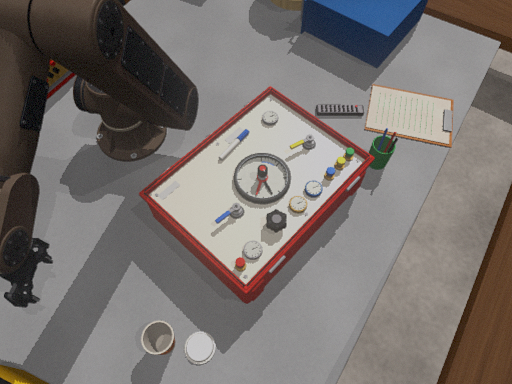

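Top view: yellow lever has its pivot at (186,168) and sleeve at about (201,173). The gauge and knob are at about (250,185). Blue sleeve is at (312,189), pen at (232,233). The operator's side is towards the robot. Next I triangulate the colour blobs across both views.

```bash
cat >> h.py <<'E'
def blob(im,lo,hi,box,amin=4):
    hsv=cv2.cvtColor(im,cv2.COLOR_RGB2HSV); m=cv2.inRange(hsv,np.array(lo),np.array(hi))
    k=np.zeros_like(m); x0,y0,x1,y1=box; k[y0:y1,x0:x1]=m[y0:y1,x0:x1]
    n,l,s,c=cv2.connectedComponentsWithStats(k)
    i=1+np.argmax(s[1:,4]); return c[i],s[i,4],l==i
def tri(a,Ka,Ta,b,Kb,Tb):
    P=lambda K,T:K@np.linalg.inv(T)[:3]
    X=cv2.triangulatePoints(P(Ka,Ta),P(Kb,Tb),np.float64(a).reshape(2,1),np.float64(b).reshape(2,1)).ravel(); X=X[:3]/X[3]
    return X,proj(X,Ka,Ta)-a
E
python3 - <<'E'
from h import *
t=np.load('top0.npz');s=np.load('scene0.npz')
YE=([20,120,100],[35,255,255]);BL=([105,120,60],[130,255,255])
for nm,c,bt,bs in [('yellow',YE,(180,155,215,185),(280,130,320,160)),('blue',BL,(295,178,325,198),(210,205,235,228))]:
    a,na,m=blob(t['im'],*c,bt);b,nb,_=blob(s['im'],*c,bs)
    X,e=tri(a,t['K'],t['T'],b,s['K'],s['T'])
    ys,xs=np.nonzero(m);pc=np.linalg.eigh(np.cov(xs,ys))[1][:,1]
    w=ray(a+8*pc,t['K'],t['T'],X[2])-ray(a-8*pc,t['K'],t['T'],X[2])
    print(nm,a,na,b,nb,X.round(4),e.round(2),'ang',np.degrees(np.arctan2(w[1],w[0])))
# pivots by eye from zoomed pictures
for n,d,(x0,y0,x1,y1) in [('top',t,(165,145,335,245)),('scene',s,(205,125,325,225))]:
    c=d['im'][y0:y1,x0:x1,::-1]; cv2.imwrite(f'pics/{n}z.png',cv2.resize(c,None,fx=4.7,fy=4.7,interpolation=cv2.INTER_CUBIC))
# bezel dark ellipse in the top
hsv=cv2.cvtColor(t['im'],cv2.COLOR_RGB2HSV)
m=cv2.inRange(hsv,np.array([0,0,0]),np.array([180,90,110]));k=np.zeros_like(m);k[152:218,216:284]=m[152:218,216:284]
cs,_=cv2.findContours(k,cv2.RETR_EXTERNAL,cv2.CHAIN_APPROX_NONE);c=max(cs,key=cv2.contourArea);print(cv2.fitEllipse(c),len(c))
E
```

```text
yellow [200.11111111 172.55555556] 63 [296.70454545 143.63636364] 44 [0.5809 0.1555 0.1763] [-0.19 -0.21] ang 62.443891053487455
blue [312.54545455 188.75757576] 66 [222.35849057 216.18867925] 53 [ 0.5281 -0.1684  0.1785] [-0.21 -0.19] ang 73.10123713543346
((252.5266571044922, 185.30592346191406), (57.2263069152832, 61.47234344482422), 93.47816467285156) 170
```

View pics/topz.png

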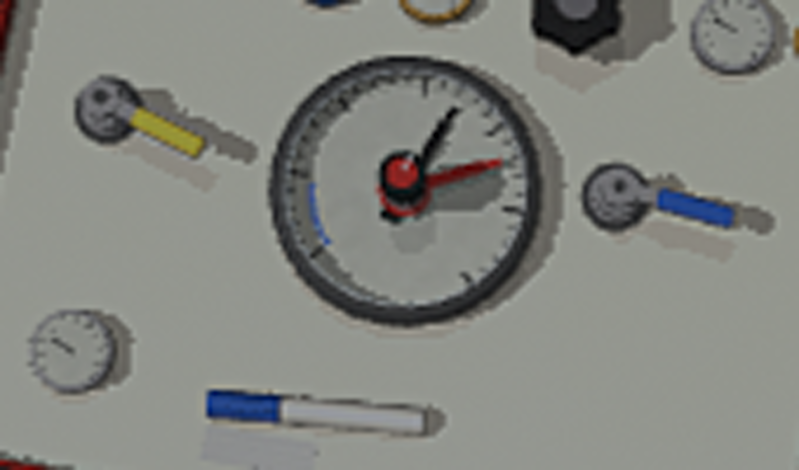

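Crop shows the yellow sleeve at about 72° open, the black tip at crop (455,110) and the red tip at (500,163). Sleeve height is 0.177, so the panel is at about 0.143 and the window at about 0.165. I'll push the lever with shut fingers on an arc about its pivot.

```bash
cat >> h.py <<'E'
from scipy.spatial.transform import Rotation as Rn
def delta(targets):
    o=monitor.get_obs(); R=Rn.from_quat(o['eef_rot']).as_matrix(); p=np.array(o['ee_pos'])
    for t in targets:
        print((R.T@(np.array(t)-p)*1000).round(0).tolist()); p=np.array(t)
PIV=np.array([.604,.200]); 
def pushpt(th,d,z,r=.05):  # lever world direction th (deg), d offset on the anticlockwise side
    a=np.radians(th); u=np.array([np.cos(a),np.sin(a)]); n=np.array([-u[1],u[0]])
    return [*(PIV+r*u+d*n),z]
E
python3 - <<'E'
from h import *
t=np.load('top0.npz')
for n,p,z in [('bezel',(252.5,185.3),.16),('bezel@panel',(252.5,185.3),.145),('knobtop',(250.5,181.6),.205),('yhub',(187.3,168),.18),('bhub',(295.9,186.9),.18),('L edge',(252.5-30.7,185.3),.16),('R edge',(252.5+30.7,185.3),.16)]: print(n,ray(p,t['K'],t['T'],z).round(4))
o=monitor.get_obs();print(Rn.from_quat(o['eef_rot']).as_matrix().round(3).tolist())
q=pushpt(-117.6,.034,.163); c=o['ee_pos']
print(q); delta([[c[0],c[1],.29],[q[0],q[1],.29],q]+[pushpt(a,.025,.163) for a in np.arange(-117.6,-196,-8)])
E
```

```text
bezel [0.5436 0.0034 0.16  ]
bezel@panel [0.5465 0.0037 0.145 ]
knobtop [0.5455 0.0078 0.205 ]
yhub [0.5935 0.1919 0.18  ]
bhub [ 0.5333 -0.1215  0.18  ]
L edge [0.5448 0.0932 0.16  ]
R edge [ 0.5424 -0.0861  0.16  ]
[[0.892, 0.452, -0.0], [0.452, -0.892, 0.001], [0.0, -0.001, -1.0]]
[np.float64(0.6109661199378682), np.float64(0.13993775584436396), 0.163]
[0.0, -0.0, -59.0]
[608.0, -474.0, 0.0]
[-0.0, 0.0, 127.0]
[-5.0, -7.0, 0.0]
[-7.0, -4.0, 0.0]
[-6.0, -5.0, 0.0]
[-5.0, -6.0, 0.0]
[-4.0, -6.0, 0.0]
[-3.0, -7.0, 0.0]
[-2.0, -7.0, 0.0]
[-1.0, -8.0, 0.0]
[-0.0, -8.0, 0.0]
[1.0, -8.0, 0.0]
```

>>> send_rows --pt "0 0 -30 0 0" --pt "0 0 -30 0 0" --pt "30 -24 0 0 0" --pt "30 -24 0 0 0" --pt "30 -24 0 0 0" --pt "30 -24 0 0 0" --pt "30 -24 0 0 0" --pt "30 -24 0 0 0" --pt "30 -24 0 0 0" --pt "30 -24 0 0 0" --grip_force 40

```text
t: 1.1
ee_pos: [0.4101, -0.2763, 0.2912]
eef_rot: [0.973, 0.232, -0.0, -0.0]
wrist_force: [0.3, -0.2, 0.0]
finger_gap: 0.0002
grip_force: 0.0
```

>>> send_rows --pt "30 -24 0 0 0" --pt "30 -24 0 0 0" --pt "30 -24 0 0 0" --pt "30 -24 0 0 0" --pt "30 -24 0 0 0" --pt "30 -24 0 0 0" --pt "30 -24 0 0 0" --pt "30 -24 0 0 0" --pt "30 -24 0 0 0" --pt "0 0 0 0 0"

```text
t: 2.1
ee_pos: [0.554, 0.0402, 0.2907]
eef_rot: [0.972, 0.234, -0.0, -0.0]
wrist_force: [-1.1, -0.7, -1.4]
finger_gap: -0.0002
grip_force: 0.0
```

```bash
python3 - <<'E'
from h import *
o=monitor.get_obs();print(o['t'],o['ee_pos'],o['wrist_force'],o['finger_gap'])
q=pushpt(-117.6,.034,.163);delta([[q[0],q[1],.29],q])
E
```

```text
2.1 [0.55399671 0.04015465 0.29074848] [-1.106572   -0.7398451  -1.44127259] -0.0002235702556050033
[96.0, -63.0, 1.0]
[0.0, 0.0, 127.0]
```

>>> send_rows --pt "32 -21 0 0 0" --pt "32 -21 0 0 0" --pt "32 -21 0 0 0" --pt "0 0 0 0 0" --pt "0 0 40 0 0" --pt "0 0 40 0 0" --pt "0 0 30 0 0" --pt "0 0 17 0 0" --pt "0 0 0 0 0"

```text
t: 3.0
ee_pos: [0.6089, 0.1352, 0.1618]
eef_rot: [0.973, 0.232, -0.002, -0.0]
wrist_force: [-0.5, -0.1, -0.1]
finger_gap: -0.0001
grip_force: 0.0
```

```bash
python3 - <<'E'
from h import *
o=monitor.get_obs();print(o['t'],o['ee_pos'],o['wrist_force'])
im,K,T=snap('scene');cv2.imwrite('pics/s1.png',cv2.resize(im[90:230,220:400,::-1],None,fx=4,fy=4))
im,K,T=snap('top');print(blob(im,[20,120,100],[35,255,255],(180,155,215,185))[:2])
delta([pushpt(-117.6,.034,.163)])
E
```

```text
3.0 [0.60886842 0.13523006 0.16181351] [-0.47605236 -0.13808787 -0.10500813]Traceback (most recent call last):
  File "<stdin>", line 4, in <module>
  File "h.py", line 14, in blob
    i=1+np.argmax(s[1:,4]); return c[i],s[i,4],l==i
        ~~~~~~~~~^^^^^^^^^
    return _wrapfunc(a, 'argmax', axis=axis, out=out, **kwds)
    return bound(*args, **kwds)
ValueError: attempt to get argmax of an empty sequence
```

View pics/s1.png

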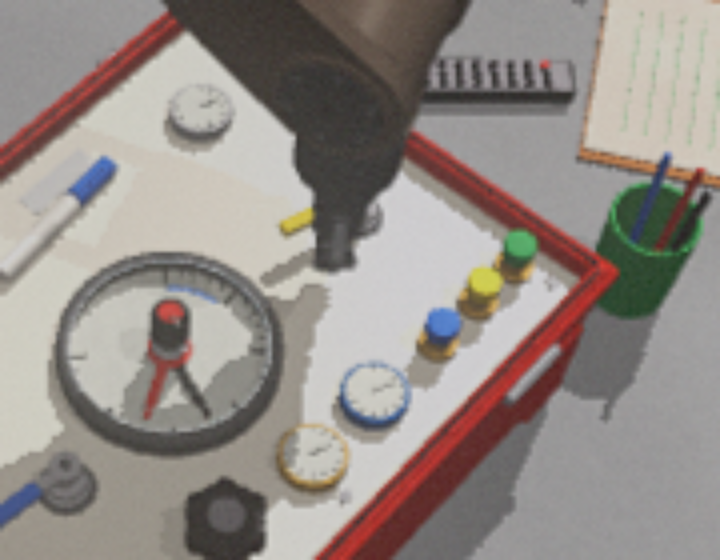

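Fingers at crop (335,250) are on the far side of the yellow sleeve (295,220) and clear of it. Starting the arc push.

>>> send_rows --pt "-2 -5 0 0 0" --pt "-3 -3 0 0 0" --pt "-6 -4 0 0 0" --pt "-6 -5 0 0 0" --pt "-5 -6 0 0 0" --pt "-4 -6 0 0 0" --pt "-3 -7 0 0 0" --pt "0 0 0 0 0"

```text
t: 3.9
ee_pos: [0.5671, 0.1561, 0.1643]
eef_rot: [0.973, 0.233, -0.001, -0.0]
wrist_force: [0.4, -0.7, -1.0]
finger_gap: 0.0001
grip_force: 0.0
```

```bash
python3 - <<'E'
from h import *
o=monitor.get_obs();print(o['t'],o['ee_pos'],o['wrist_force'],o['torque'])
im,K,T=snap('scene')
c,n,m=blob(im,[20,120,90],[35,255,255],(255,110,320,165));print(c,n,ray(c,K,T,.177))
delta([pushpt(a,.025,.163) for a in np.arange(-157.6,-200,-8)])
E
```

```text
3.9 [0.56706086 0.15606625 0.16427464] [ 0.41963656 -0.67917755 -1.02025097] [ 0.01678887 -0.03437693 -0.03409207]
[287.875 136.125] 8 [0.54478698 0.1660878  0.177     ]
[1.0, -2.0, 1.0]
[-2.0, -7.0, 0.0]
[-1.0, -8.0, 0.0]
[-0.0, -8.0, 0.0]
[1.0, -8.0, 0.0]
[2.0, -8.0, 0.0]
```

>>> send_rows --pt "0 -5 0 0 0" --pt "-1 -7 0 0 0" --pt "-1 -8 0 0 0" --pt "0 -6 0 0 0" --pt "0 0 0 0 0"

```text
t: 4.45
ee_pos: [0.554, 0.1786, 0.1642]
eef_rot: [0.973, 0.233, -0.0, -0.0]
wrist_force: [0.6, 0.3, 0.5]
finger_gap: 0.0001
grip_force: 0.0
```

>>> send_rows --pt "1 -4 0 0 0" --pt "0 0 0 0 0"

```text
t: 4.65
ee_pos: [0.5535, 0.1821, 0.1642]
eef_rot: [0.973, 0.232, -0.0, -0.0]
wrist_force: [0.6, -1.0, -0.7]
finger_gap: 0.0002
grip_force: 0.2
```

>>> send_rows --pt "1 -4 0 0 0" --pt "0 0 0 0 0"

```text
t: 4.85
ee_pos: [0.5528, 0.1856, 0.1642]
eef_rot: [0.973, 0.232, 0.0, 0.0]
wrist_force: [0.6, -5.0, -0.3]
finger_gap: -0.0
grip_force: 2.2
```

Reaction force is building; push a little more until the stop is clear.

>>> send_rows --pt "1 -2 0 0 0" --pt "0 0 0 0 0"

```text
t: 5.05
ee_pos: [0.5529, 0.1864, 0.1642]
eef_rot: [0.973, 0.232, -0.0, 0.001]
wrist_force: [2.8, -15.5, 2.0]
finger_gap: -0.0004
grip_force: 7.3
```

>>> send_rows --pt "1 -3 0 0 0" --pt "0 0 0 0 0"

```text
t: 5.25
ee_pos: [0.5528, 0.1873, 0.1642]
eef_rot: [0.973, 0.233, -0.001, 0.003]
wrist_force: [3.5, -31.7, 1.2]
finger_gap: 0.0001
grip_force: 15.3
```

```bash
python3 - <<'E'
from h import *
im,K,T=snap('scene')
c,n,m=blob(im,[20,120,90],[35,255,255],(255,110,320,165));print(c,n,ray(c,K,T,.177))
cv2.imwrite('pics/s2.png',cv2.resize(im[90:220,220:390,::-1],None,fx=4,fy=4))
E
```

```text
[301.28571429 131.21428571] 14 [0.57062791 0.20470372 0.177     ]
```

View pics/s2.png

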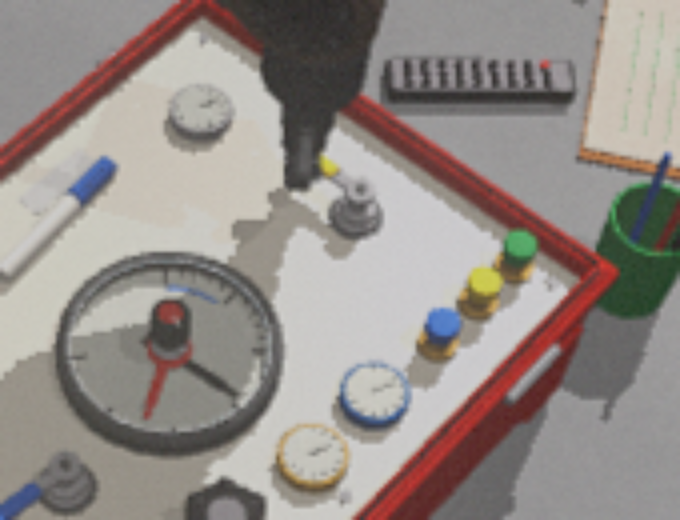

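The lever is on its stop: the reaction rose to 32 N and the arm has stopped advancing. Black hand has fallen back (crop (235,397)) and red is at (148,415). Backing off, lifting, and measuring gauge and knob.

>>> send_rows --pt "0 8 0 0 0" --pt "0 8 0 0 0" --pt "0 0 -30 0 0" --pt "0 0 -40 0 0" --pt "0 0 -40 0 0" --pt "0 0 0 0 0" --pt "0 0 0 0 0"

```text
t: 6.0
ee_pos: [0.5595, 0.1771, 0.2748]
eef_rot: [0.973, 0.232, 0.001, -0.0]
wrist_force: [0.2, 0.0, 0.1]
finger_gap: -0.0004
grip_force: 0.0
```

```bash
python3 - <<'E'
from h import *
o=monitor.get_obs();print(o['t'],o['ee_pos'],o['wrist_force'])
A,Ka,Ta=snap('top');B,Kb,Tb=snap('scene')
np.savez('m1.npz',A=A,Ka=Ka,Ta=Ta,B=B,Kb=Kb,Tb=Tb)
c,n,m=blob(B,[20,120,90],[35,255,255],(255,110,320,165));print('yellow',c,n,ray(c,Kb,Tb,.177))
a=cv2.resize(A[145:220,210:290,::-1],None,fx=5,fy=5,interpolation=cv2.INTER_CUBIC)
b=cv2.resize(B[145:210,225:300,::-1],None,fx=5.3,fy=5.3,interpolation=cv2.INTER_CUBIC)
h=max(a.shape[0],b.shape[0]);cv2.imwrite('pics/g1.png',np.hstack([cv2.copyMakeBorder(i,0,h-i.shape[0],0,0,cv2.BORDER_CONSTANT) for i in(a,b)]))
E
```

```text
6.0 [0.55947527 0.17711189 0.27480945] [0.20946715 0.01624873 0.08193088]
yellow [297.7  128.95] 40 [0.55689618 0.20645572 0.177     ]
```

View pics/g1.png

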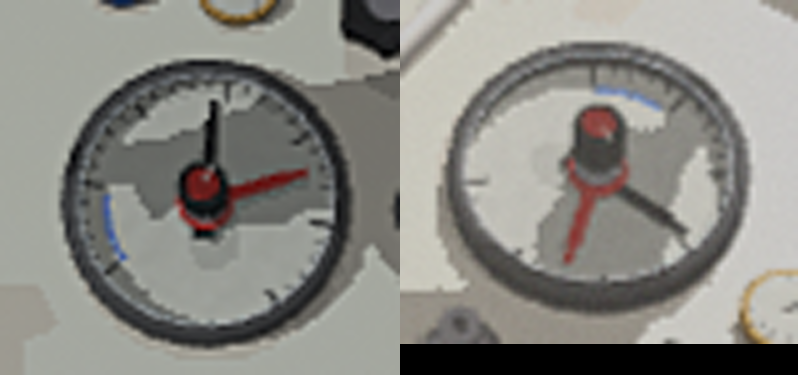

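Yellow lever measures (0.557,0.206), which matches the shut pose. Red disc is at top pixel (250.6,181.6) and scene pixel (262.4,167.8). Now knob position and hand angles.

```bash
cat >> h.py <<'E'
def hands(im,K,T,C,z=.160,r0=.030,r1=.056,show=True):
    hsv=cv2.cvtColor(im,cv2.COLOR_RGB2HSV).astype(int)
    ys,xs=np.mgrid[0:384,0:512]
    d=np.einsum('ij,jk->ik',np.stack([xs.ravel(),ys.ravel(),np.ones(xs.size)],1),np.linalg.inv(K).T)@T[:3,:3].T
    P=T[:3,3]+d*((z-T[2,3])/d[:,2])[:,None]; v=P[:,:2]-C
    r=np.hypot(*v.T);ring=(r>r0)&(r<r1); H=hsv.reshape(-1,3)
    red=ring&((H[:,0]<12)|(H[:,0]>168))&(H[:,1]>90)
    blk=ring&(H[:,2]<75)&(H[:,1]<90)
    out={}
    for n,m in(('red',red),('blk',blk)):
        a=np.arctan2(v[m,1],v[m,0]); 
        if len(a)<5: out[n]=(None,len(a)); continue
        for _ in range(3):
            c=np.angle(np.exp(1j*a).mean()) if _==0 else c+np.median(np.angle(np.exp(1j*(a-c))))
        k=np.abs(np.angle(np.exp(1j*(a-c))))<.3
        c+=np.angle(np.exp(1j*(a[k]-c))).mean(); out[n]=(round(float(np.degrees(c)),2),int(k.sum()))
    return out
E
python3 - <<'E'
from h import *
m=np.load('m1.npz');A,Ka,Ta,B,Kb,Tb=[m[k] for k in('A','Ka','Ta','B','Kb','Tb')]
def redtop(im,box):
    hsv=cv2.cvtColor(im,cv2.COLOR_RGB2HSV);x0,y0,x1,y1=box
    k=cv2.inRange(hsv[y0:y1,x0:x1],np.array([0,90,60]),np.array([12,255,255]))|cv2.inRange(hsv[y0:y1,x0:x1],np.array([168,90,60]),np.array([180,255,255]))
    n,l,s,c=cv2.connectedComponentsWithStats(k); i=1+np.argmax(s[1:,4]);return c[i]+[x0,y0],s[i]
a,sa=redtop(A,(244,176,257,185));b,sb=redtop(B,(256,162,269,173));print(a,sa,b,sb)
X,e=tri(a,Ka,Ta,b,Kb,Tb);print('knob',X,e)
for z in(.156,.160): print(hands(A,Ka,Ta,X[:2],z),hands(B,Kb,Tb,X[:2],z))
for n,p,K,T in[('A',(210+205/5,145+203/5),Ka,Ta),('B',(225+198/5.3,145+177/5.3),Kb,Tb)]:print(n,ray(p,K,T,.16))
o=monitor.get_obs(); delta([[X[0],X[1],o['ee_pos'][2]]])
E
```

```text
[249.90625 181.46875] [ 3  3  7  6 32] [262.13793103 167.72413793] [ 3  3  7  6 29]
knob [0.54644926 0.00989615 0.20462443] [-0.15608781 -0.15430729]
{'red': (-74.63, 23), 'blk': (-7.85, 21)} {'red': (125.94, 12), 'blk': (-8.06, 13)}
{'red': (-75.74, 23), 'blk': (-8.1, 23)} {'red': (-72.0, 17), 'blk': (-10.69, 12)}
A [0.54275939 0.00774032 0.16      ]
B [0.55274797 0.0036637  0.16      ]
[-87.0, 143.0, 0.0]
```

```bash
python3 - <<'E'
from h import *
o=monitor.get_obs();print(o['q'].round(2)); delta([[.546,.008,o['ee_pos'][2]],[.546,.008,.176]])
E
```

```text
[0.19 0.4  1.6  0.   1.15 1.3 ]
[-88.0, 145.0, 0.0]
[0.0, 0.0, 97.0]
```

>>> send_rows --pt "-22 36 0 0 0.6" --pt "-22 36 0 0 0.6" --pt "-22 36 0 0 0.6" --pt "-22 37 0 0 0.6" --pt "0 0 0 0 0.6" --pt "0 0 30 0 0.6" --pt "0 0 30 0 0.6" --pt "0 0 0 0 0.6"

```text
t: 6.9
ee_pos: [0.5447, 0.0082, 0.2103]
eef_rot: [0.973, 0.232, -0.004, -0.001]
wrist_force: [1.2, -0.4, -0.4]
finger_gap: 0.0511
grip_force: 0.0
```

```bash
python3 - <<'E'
from h import *
o=monitor.get_obs();print(o['q'].round(2),o['ee_pos'],o['finger_gap'],o['wrist_force']); delta([[.546,.008,.176]])
E
```

```text
[-0.11  0.4   1.78  0.    0.97  1.  ] [0.54467968 0.00819601 0.21030846] 0.05108549283439334 [ 1.24620092 -0.42723834 -0.39334972]
[1.0, 1.0, 34.0]
```

>>> send_rows --pt "1 0 20 0 0.6" --pt "0 0 14 0 0.6" --pt "0 0 0 0 0.6" --pt "0 0 0 0 0.2" --pt "0 0 0 0 0.2" --pt "0 0 0 0 0.2" --pt "0 0 0 0 0.2" --grip_force 20

```text
t: 7.6
ee_pos: [0.5471, 0.0093, 0.1814]
eef_rot: [0.973, 0.232, 0.0, -0.001]
wrist_force: [-2.2, 8.1, 1.7]
finger_gap: 0.0273
grip_force: 20.3
```

```bash
python3 - <<'E'
from h import *
o=monitor.get_obs();R=Rn.from_quat(o['eef_rot']).as_matrix();print(o['ee_pos'],o['finger_gap'],o['grip_force'],'F tool',(R.T@o['wrist_force']).round(1),o['wrist_force'],(R.T@o['torque']).round(3))
E
```

```text
[0.54713306 0.00933374 0.18135831] 0.027283712084645605 20.33274918794632 F tool [ 1.7 -8.2 -1.7] [-2.1641191   8.08741725  1.71209202] [1.34  0.257 0.07 ]
```

>>> send_rows --pt "0 0 0 0 0.5" --pt "0 0 0 0 0.5" --pt "0 -1.5 2 0 0.5" --pt "0 0 2 0 0.5" --pt "0 0 0 0 0.5" --pt "0 0 0 0 0.2" --pt "0 0 0 0 0.2" --pt "0 0 0 0 0.2" --pt "0 0 0 0 0.2" --grip_force 20

```text
t: 8.5
ee_pos: [0.5465, 0.0098, 0.1763]
eef_rot: [0.973, 0.232, -0.0, -0.0]
wrist_force: [-2.9, 5.0, 2.0]
finger_gap: 0.0272
grip_force: 21.8
```

```bash
python3 - <<'E'
from h import *
o=monitor.get_obs();R=Rn.from_quat(o['eef_rot']).as_matrix();print(o['ee_pos'],o['finger_gap'],o['grip_force'],'F tool',(R.T@o['wrist_force']).round(1),(R.T@o['torque']).round(3))
E
```

```text
[0.54648756 0.00980958 0.17629356] 0.027242626055287014 21.773419976234436 F tool [-0.3 -5.8 -2. ] [ 0.881  0.059 -0.   ]
```

>>> send_rows --pt "0 -3 0 0 0.2" --pt "0 0 0 0 0.2" --grip_force 60

```text
t: 8.7
ee_pos: [0.5464, 0.0106, 0.1767]
eef_rot: [0.973, 0.233, 0.001, 0.002]
wrist_force: [2.8, -10.6, 1.6]
finger_gap: 0.0262
grip_force: 59.3
```

>>> send_rows --pt "0 0 3 0 0.2" --pt "0 0 2 0 0.2" --pt "0 0 0 0 0.2" --pt "0 0 0 0 0.2"

```text
t: 9.1
ee_pos: [0.5464, 0.0105, 0.172]
eef_rot: [0.973, 0.232, 0.001, 0.002]
wrist_force: [0.8, -10.1, 5.8]
finger_gap: 0.0265
grip_force: 59.8
```

>>> send_rows --pt "0 1.8 1 0 0.2" --pt "0 0 1 0 0.2" --pt "0 0 0 0 0.2" --pt "0 0 0 0 0.2"

```text
t: 9.5
ee_pos: [0.5467, 0.0102, 0.1713]
eef_rot: [0.973, 0.232, 0.001, 0.001]
wrist_force: [-6.7, 0.4, 21.6]
finger_gap: 0.0265
grip_force: 61.9
```

>>> send_rows --pt "0 0 -1 0 0.2" --pt "0 0 0 0 0.2" --pt "0 0 0 -4 0.2" --pt "0 0 0 -8 0.2" --pt "0 0 0 -8 0.2" --pt "0 0 0 0 0.2"

```text
t: 10.1
ee_pos: [0.5464, 0.0104, 0.1716]
eef_rot: [0.917, 0.4, 0.001, 0.001]
wrist_force: [-4.2, 0.9, 14.3]
finger_gap: 0.0267
grip_force: 60.8
```

```bash
python3 - <<'E'
from h import *
o=monitor.get_obs();R=Rn.from_quat(o['eef_rot']).as_matrix();print(o['ee_pos'],'F tool',(R.T@o['wrist_force']).round(1),(R.T@o['torque']).round(3))
A,Ka,Ta=snap('top');B,Kb,Tb=snap('scene');C=np.array([.546,.009])
print(hands(A,Ka,Ta,C),hands(B,Kb,Tb,C))
E
```

```text
[0.54641591 0.01042708 0.17157908] F tool [ -2.2  -3.7 -14.3] [ 0.682 -0.448  0.011]
{'red': (None, 0), 'blk': (91.33, 78)} {'red': (-53.23, 16), 'blk': (116.42, 54)}
```

The red hand follows the knob (scene −72° to −53°) with the press at about 14 N. Continuing the stroke.

>>> send_rows --pt "0 0 0 -8 0.2" --pt "0 0 0 -8 0.2" --pt "0 0 0 -8 0.2" --pt "0 0 0 -8 0.2" --pt "0 0 0 -6 0.2" --pt "0 0 0 0 0.2" --pt "0 0 0 0 0.2"

```text
t: 10.9
ee_pos: [0.5459, 0.0107, 0.1715]
eef_rot: [0.738, 0.675, 0.0, 0.0]
wrist_force: [-7.4, 4.5, 14.9]
finger_gap: 0.0264
grip_force: 61.0
```

>>> send_rows --pt "0 0 -3 0 0.2" --pt "0 0 -4 0 0.2" --pt "0 0 0 0 0.2" --pt "0 0 0 0 0.6" --pt "0 0 0 0 0.6" --pt "0 0 -35 0 0.6" --pt "0 0 -40 0 0.6" --pt "-30 0 0 0 0.6" --pt "-40 0 0 0 0.6" --pt "-40 0 0 0 0.6"

```text
t: 11.9
ee_pos: [0.5365, -0.1002, 0.253]
eef_rot: [0.738, 0.675, 0.0, 0.001]
wrist_force: [0.3, -0.1, -0.2]
finger_gap: 0.0513
grip_force: 0.0
```

```bash
python3 - <<'E'
from h import *
o=monitor.get_obs();print(o['t'],o['ee_pos'],o['q'].round(2))
A,Ka,Ta=snap('top');B,Kb,Tb=snap('scene');C=np.array([.546,.009])
np.savez('m2.npz',A=A,Ka=Ka,Ta=Ta,B=B,Kb=Kb,Tb=Tb)
for z in(.156,.16):print(hands(A,Ka,Ta,C,z),hands(B,Kb,Tb,C,z))
a=cv2.resize(A[145:220,210:290,::-1],None,fx=5,fy=5,interpolation=cv2.INTER_CUBIC)
b=cv2.resize(B[145:210,225:300,::-1],None,fx=5.3,fy=5.3,interpolation=cv2.INTER_CUBIC)
h=max(a.shape[0],b.shape[0]);cv2.imwrite('pics/g2.png',np.hstack([cv2.copyMakeBorder(i,0,h-i.shape[0],0,0,cv2.BORDER_CONSTANT) for i in(a,b)]))
E
```

```text
11.9 [ 0.53646932 -0.10021316  0.25303712] [-0.31  0.35  1.73 -0.    1.06 -0.22]
{'red': (-15.95, 29), 'blk': (-114.52, 72)} {'red': (-14.62, 23), 'blk': (-137.42, 42)}
{'red': (-16.5, 28), 'blk': (-113.03, 76)} {'red': (-16.77, 23), 'blk': (-134.47, 42)}
```

View pics/g2.png

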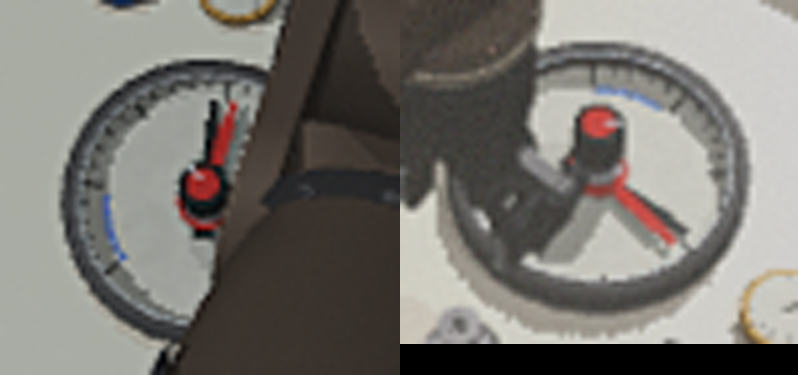

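Red (top crop (233,105)) is still clockwise of black (214,103). Working out the remaining angle with a consistent centre while returning to the knob.

>>> send_rows --pt "40 0 0 0 0.6" --pt "40 0 0 0 0.6" --pt "30 0 0 0 0.6" --pt "0 0 0 0 0.6" --pt "0 0 40 0 0.6" --pt "0 0 35 0 0.6" --pt "0 0 0 0 0.6" --pt "0 0 0 0 0.2" --pt "0 0 0 0 0.2" --pt "0 0 0 0 0.2"

```text
t: 13.0
ee_pos: [0.5461, 0.0104, 0.1789]
eef_rot: [0.738, 0.675, 0.0, 0.0]
wrist_force: [-3.9, -0.9, 1.8]
finger_gap: 0.026
grip_force: 58.8
```

```bash
python3 - <<'E'
from h import *
m=np.load('m1.npz');n=np.load('m2.npz')
for C in([.546,.009],[.546,.006],[.544,.004]):
  for z in(.154,.158):
    f=lambda d,i,k:hands(d[i],d['K'+i.lower()],d['T'+i.lower()],np.array(C),z)[k][0]
    print(C,z,'top',f(n,'A','red'),f(m,'A','blk'),'scene',f(n,'B','red'),f(m,'B','blk'))
o=monitor.get_obs();print(o['ee_pos'],o['finger_gap'],o['grip_force'],o['wrist_force'])
E
```

```text
[0.546, 0.009] 0.154 top -15.68 -6.72 scene -13.42 -5.35
[0.546, 0.009] 0.158 top -16.26 -6.67 scene -15.7 -8.06
[0.546, 0.006] 0.154 top -11.69 -2.23 scene 113.45 -0.8
[0.546, 0.006] 0.158 top -12.0 -2.4 scene nan -3.93
[0.544, 0.004] 0.154 top -7.88 0.61 scene 109.04 2.16
[0.544, 0.004] 0.158 top -8.29 0.48 scene 104.31 -0.79
[0.54611994 0.01043554 0.17891661] 0.026038429633076683 58.810683488845825 [-3.86476328 -0.87394147  1.84185349]h.py:43: RuntimeWarning: Mean of empty slice.
  c+=np.angle(np.exp(1j*(a[k]-c))).mean(); out[n]=(round(float(np.degrees(c)),2),int(k.sum()))
  ret = ret.dtype.type(ret / rcount)
```

>>> send_rows --pt "0 0 3 0 0.2" --pt "0 0 4 0 0.2" --pt "0 0 0 0 0.2" --pt "0 0 0 0 0.2" --pt "0 0 0 -4.5 0.2" --pt "0 0 0 -4.2 0.2" --pt "0 0 0 0 0.2" --pt "0 0 0 0 0.2" --pt "0 0 0 0 0.2"

```text
t: 13.9
ee_pos: [0.5462, 0.0105, 0.1739]
eef_rot: [0.685, 0.729, 0.001, 0.001]
wrist_force: [-11.9, 0.5, 26.8]
finger_gap: 0.0261
grip_force: 62.2
```

>>> send_rows --pt "0 0 -3 0 0.2" --pt "0 0 -4 0 0.2" --pt "0 0 0 0 0.2" --pt "0 0 0 0 0.6" --pt "0 0 0 0 0.6" --pt "0 0 -35 0 0.6" --pt "0 0 -40 0 0.6" --pt "40 0 0 0 0.6" --pt "40 0 0 0 0.6" --pt "40 0 0 0 0.6"

```text
t: 14.9
ee_pos: [0.539, 0.1315, 0.2532]
eef_rot: [0.685, 0.728, 0.001, 0.001]
wrist_force: [0.4, 0.4, -0.5]
finger_gap: 0.0513
grip_force: 0.0
```

>>> send_rows --pt "40 0 0 0 0.6" --pt "20 0 0 0 0.6" --pt "0 0 0 0 0.6"

```text
t: 15.2
ee_pos: [0.535, 0.1926, 0.2526]
eef_rot: [0.684, 0.73, 0.001, 0.0]
wrist_force: [-0.5, 0.4, -0.1]
finger_gap: 0.0515
grip_force: 0.0
```

```bash
python3 - <<'E'
from h import *
o=monitor.get_obs();print(o['t'],o['ee_pos'],o['q'].round(2))
A,Ka,Ta=snap('top');B,Kb,Tb=snap('scene');C=np.array([.546,.009])
np.savez('m3.npz',A=A,Ka=Ka,Ta=Ta,B=B,Kb=Kb,Tb=Tb)
for z in(.154,.158):print(hands(A,Ka,Ta,C,z),hands(B,Kb,Tb,C,z))
a=cv2.resize(A[155:205,225:275,::-1],None,fx=8,fy=8,interpolation=cv2.INTER_CUBIC)
b=cv2.resize(B[150:200,245:295,::-1],None,fx=8,fy=8,interpolation=cv2.INTER_CUBIC)
cv2.imwrite('pics/g3.png',np.hstack([a,b]))
E
```

```text
15.2 [0.53495603 0.1925836  0.25261341] [0.23 0.39 1.67 0.   1.08 0.16]
{'red': (-7.12, 25), 'blk': (None, 0)} {'red': (-5.46, 22), 'blk': (119.06, 2)}
{'red': (-7.14, 24), 'blk': (None, 0)} {'red': (-8.13, 22), 'blk': (None, 4)}
```

View pics/g3.png

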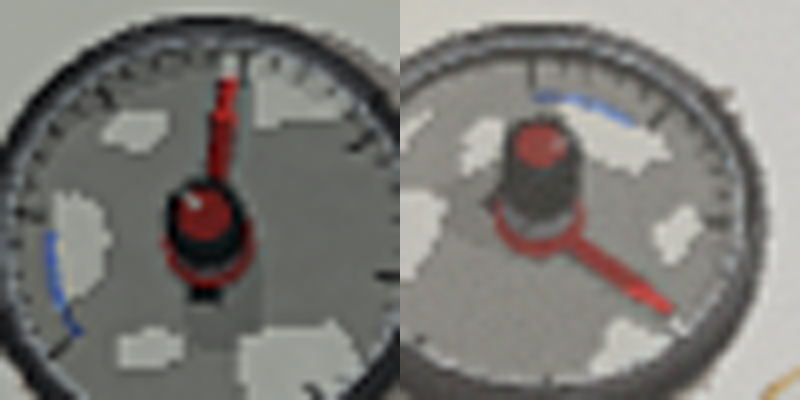

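Red now covers black in both views: residual 0.4° in the top view and 0.1° in the scene view. Final check of levers and pen, then hand in.

```bash
python3 - <<'E'
from h import *
s=np.load('scene0.npz')['im'];m=np.load('m3.npz');B=m['B'];A=m['A'];A0=np.load('top0.npz')['im']
BL=([105,120,60],[130,255,255])
print('blue',blob(s,*BL,(210,205,235,228))[0],blob(B,*BL,(210,205,235,228))[0])
print('pen',blob(s,*BL,(230,120,255,150))[0],blob(B,*BL,(230,120,255,150))[0])
c=blob(B,[20,120,80],[35,255,255],(255,110,320,165));print('yellow',c[:2])
print(monitor.get_obs()['t'],monitor.get_obs()['wrist_force'])
if np.linalg.norm(blob(s,*BL,(210,205,235,228))[0]-blob(B,*BL,(210,205,235,228))[0])<1: print(manip.job_done())
E
```

```text
blue [222.35849057 216.18867925] [222.31372549 216.39215686]
pen [242.80487805 134.19512195] [242.825 134.15 ]
yellow (array([297.7 , 128.95]), np.int32(40))
15.3 [-0.41159198 -0.76257903  0.44927535]
the job is handed in; nothing more can be done
None
```

The job is handed in: the yellow lever is shut on its stop, the red hand lies over the settled black hand to within about half a degree as measured in the images, and the blue lever and pen have not moved (the cup, lid and remote were never approached).

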